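# Shift the microtome's feed lever into third

## Robot

A 6-joint arm with a two-finger parallel gripper is mounted at the origin on the work surface. World frame = base frame: x ahead of the robot, y to its left, z up, the work surface at z = 0. Lengths are in m, angles in rad, forces in N, time in s.
With the tool pointing down it reaches from about 0.35 to 0.925 m from the base axis. Payload 6.4 kg.
Tool frame: the origin (TCP) lies where the fingers leave the gripper's body, on its centre line; the fingertips stand 73 mm ahead of it and the grasp point (between the pads) lies 54 mm ahead of it; y points along the fingers, x is the direction in which the jaws open and shut, and the axes are right-handed (so a half turn about y gives the same grasp; the last joint's range is limited). The gripper opens to 85 mm and grips with 20 to 120 N. Pads are 22 mm wide; open, the fingers measure 114 mm over their backs; the gripper's body (76 mm by 85 mm) begins 54 mm behind the grasp point. The pads swing forward as they close: fully open they stand 13 mm farther back than shut.
Start: joints at [1.009, 0.245, 1.558, -0, 1.339, -0.174], TCP at [0.246, 0.602, 0.304] pointing down, gripper open.
Joint ranges: [-3.13, 3.13], [-1.02, 2.26], [0.13, 2.54], [-0.95, 4.09], [0.21, 2.88], [-2.74, 2.74]. Speed limits (rad/s): [2.57, 2.57, 3.14, 3.14, 3.14, 3.14].

## Interface

Orientations are given as a 3x3 rotation matrix whose columns are the frame's x, y, z axes.
In Python, from station import ctrl gives the robot as it stands.
- The arm moves only by the tool carry_out, never from a script. Its argument "targets" is a list of rows, each a list of 3 entries, a list of its own where there are three numbers: the shift along the tool's x, y, z in cm, then the turn, a rotation vector about the tool's x, y, z in degrees, then the closure, from -1 (fully open) to 1 (shut), so that 0 is half open. In form: [[[dx, dy, dz], [ax, ay, az], hand], ...]. A call has 1 to 10 rows; each row is the pose to reach, as a shift and turn from the pose commanded when the call began, along the tool's axes at that moment; what a row does not reach only later rows make up. A row lasts 1/8 s, in which the tool goes at most 62.5 mm and 10.7 degrees, less where a joint would pass 70% of its speed; a pose out of reach is approached as far as the arm can. A call with a gripper value outside its range is refused whole. The fingers move at their own pace and stop on an object; "squeeze" is the grip in N (left out, the last holds). Time passes only in rows, so rows that repeat a pose let the fingers close. It gives the time, the measured TCP pose, the force and the opening at its end, in the units of the state.
- ctrl.sense(): the state, without advancing time (a new reading comes with each control period).
- ctrl.capture(name): name is "scene" or "top" or "wrist"; returns a dict with "img" (420x560x3 uint8, red, green, blue), "depth" (420x560 float32, m along the optical axis (not along the pixel's ray), 0 where there is no reading), "fx", "fy", "cx", "cy" (pixels), "camera_from_world" (4x4, takes a point from world to camera coordinates); the wrist camera has in their place "tool_from_camera" (4x4, takes a point from camera to tool coordinates, whose origin is the TCP and whose axes are the tool frame's). Camera axes: x right, y up, looking along -z (the intrinsics and any distortion apply to the point x, -y, -z); pixel columns grow to the right and rows downward; lengths in m; the calibration is good to about 2 mm. A picture is of the moment at which its call begins: read the wrist's pose just before it.
- ctrl.job_done(): hands the job in, once; it reports no verdict.
Trained networks look in a picture, given as the dict that the camera call returned (one of the last four; its "shot" number tells which), for a name from the list of things; names that differ only in an ending like _2 or _b are one class to them, and where a whole thing is asked for, a point or a joint stands for the part that bears it (a point fixed in the world has none). Each returns a list of dicts, best first, with "score" (0 to 1); they miss things now and then, are a little off and sometimes report something else, mostly with a low value. They report only what shows in the picture. A call takes as long as a camera call.
- ctrl.find_in(query, picture): "rect" ([left, top, right, bottom] in pixels, round what is visible of it).
- ctrl.trace(query, picture): "mask" (420x560 bool, what is visible of it) and "rect" ([left, top, right, bottom] in pixels, round what is visible of it).
The state is a dict: "t": time; "qpos": joint angles; "qd": joint speeds; "joint_efforts": joint torques, N m; "eef_pos": TCP position; "tool_rot": TCP orientation; "contact_force": force on the tool from outside, world axes, zero at the start; "torque": the same for the moment, N m; "gripper_width": finger opening in m.
Only numpy, scipy, OpenCV 4.12 (cv2) and the standard library are available. Lean on these libraries where they do the work, as an engineer would, in place of code of your own. Each camera call takes 0.05 s, during which the arm holds its last target.

## Task

Set the bench microtome to its third feed: with the closed fingertips, push its black-knobbed lever along the H-gate from wherever it stands in the left-hand column to the cross channel, across to the right, then forward (away from the robot) fully home in the third slot, the far right one. Only push the lever, never take it between the fingers; do not run it into the fourth slot (near right) on the way, and leave everything else on and around the machine where it stands.

Things in the scene. Friction and masses are not known exactly. Their poses are not given: they have to be found in the camera images.
- microtome: White bench machine, fixed. Origin: on the bench directly below the centre of its steel H-gate. z up, x 'forward' (far side, away from the robot), y 'left'; turned up to 0.4 rad. Its top is 96 mm high; from the origin it extends 100 mm back, 110 forward, 100 right, 270 left (handwheel to 310 left, under 95 mm high). A blade holder 143 mm high stands 145 to 245 mm left of the gate.
- gate (a point): Centre of the H-gate, on its top face 101 mm above the bench: a steel plate 80 x 84 mm with dark slots. Two columns run forward-back, their centre lines 16 mm left and right of here, joined half-way by one cross channel. First slot = forward left, second = back left, third = forward right, fourth = back right. Axes as the microtome's.
- slot3 (a point): Point on the gate's top face where the stem's axis stands when the lever is fully home in the third slot (forward right): 19 mm forward and 16 mm right of the gate's centre.
- knob (a point): Centre of the lever's black cylindrical knob, 28 mm across, 40 mm tall, on a steel stem 10 mm thick; z axis up along the stem. The lever tips about a point 35 mm above the bench straight below the gate's centre; the knob's centre is 150 mm from it (185 mm above the bench when upright, knob's top 205 mm). The lever stays where left; 2 to 3 N at the knob moves it.
- across (a joint): Sideways tilt of the lever, rad: -0.25 in the left column, +0.25 in the right column (0.25 rad is 37 mm at the knob). It changes freely only in the cross channel, joint fore within about 0.05 of 0; from about 0.15 on either side the tongues between the columns block it (in between, their rounded corners steer it back to the channel).
- fore (a joint): Forward-back tilt of the lever, rad: 0 in the cross channel, +0.28 at the forward end of a slot, -0.28 at the back end (0.28 rad is 41 mm at the knob). The lever starts somewhere along the left column, anywhere from -0.24 to +0.24.
- jar: Bystander, loose: amber jar with black lid, 56 mm across, 85 mm tall. Origin at its underside's centre.
- pot: Bystander, loose: white open specimen pot, 52 mm across, 50 mm tall, on the robot's side of the machine. Origin at its underside's centre.
- cassettes: Bystander, loose: grey block of specimen cassettes 45 x 30 x 30 mm, standing on top of the machine left of the lever. Origin at its underside's centre.
- dish: Bystander, loose: aluminium dish 75 x 130 x 25 mm, on the robot's side of the machine. Origin at its underside's centre.
- brush: Bystander, loose: wooden brush 160 mm long, lying to the right.
- bottle: Bystander, loose: white bottle 60 mm across, 140 mm tall, to the left. Origin at its underside's centre.
- slidebox: Bystander, loose: blue slide box 85 x 60 x 35 mm, to the right. Origin at its underside's centre.

How it is judged:
On the way:
1. the lever has been brought across into the right column, still in the cross channel (value of joint across above 0.15 rad and value of joint fore between -0.12 and 0.12 rad).
At the end, for the whole second after the job is handed in: The lever rests in the right column (across above 0.15 rad), within 0.04 rad (6 mm at the knob) of the forward end of the third slot (fore above 0.24 rad), left alone and at rest; every bystander is within 15 mm of where it began (value of joint across above 0.15 rad and value of joint fore above 0.24 rad and velocity of joint fore between -0.05 and 0.05 rad/s and distance of each of jar, pot, cassettes, dish, brush, bottle, slidebox from where it was at the start of the episode below 0.015 m); the robot touches nothing.
It fails at once if a bystander is knocked, shifted more than 15 mm or lifted (distance of any of jar, pot, cassettes, dish, brush, bottle, slidebox from where it was at the start of the episode above 0.015 m).
It fails at once if the lever is taken between the fingers instead of being pushed (x of the grasp point in the frame of knob between -0.01 and 0.01 m and y of the grasp point in the frame of knob between -0.01 and 0.01 m and z of the grasp point in the frame of knob below 0.03 m).
It fails at once if the lever goes into the fourth slot (back right), more than 0.13 rad back of the cross channel (value of joint across above 0.1 rad and value of joint fore below -0.13 rad).
It also fails if it takes over 61 s, if anything falls off the work surface, if the arm or the gripper's body presses on something with over 40 N, if the wrist force passes 120 N, or if a joint passes its speed limit or range.

## Working session

There is one attempt and no reset: what is moved stays moved. The work goes in short steps, Python scripts to look and compute and a tool call to move; the robot and the scene stay as the last step left them, time stands still between calls to the robot, and variables do not carry over. Pictures are saved under pics/ and viewed, and the job is handed in when it is done.

Besides the shell and the picture viewer there is one more tool, called after "Call:" as name(argument=value, ...), one argument or row to a line, values as JSON. carry_out: Moves the arm, as the interface text tells. Its arguments: {"type":"object","properties":{"targets":{"type":"array"},"squeeze":{"type":"number"}},"required":["targets"]}

```bash
ls; mkdir -p pics; cat > h.py <<'E'
import numpy as np, cv2
from station import ctrl
def save(p,n): cv2.imwrite('pics/'+n, p['img'][:,:,::-1])
def world(p,u,v,d=None,s=None):
    u=np.asarray(u,float);v=np.asarray(v,float)
    if d is None: d=p['depth'][v.astype(int),u.astype(int)]
    c=np.stack([(u-p['cx'])/p['fx']*d,-(v-p['cy'])/p['fy']*d,-d,np.ones_like(d)],-1)
    if 'camera_from_world' in p: M=np.linalg.inv(p['camera_from_world'])
    else:
        T=np.eye(4);T[:3,:3]=s['tool_rot'];T[:3,3]=s['eef_pos'];M=T@p['tool_from_camera']
    return (c@np.asarray(M).T)[...,:3]
E
python3 - <<'E'
from h import *
s=ctrl.sense();print(s)
for n in ['scene','top','wrist']:
    p=ctrl.capture(n);save(p,n+'0.png');print(n,[k for k in p],p['fx'],p['fy'],p.get('camera_from_world'))
    np.savez('pics/'+n+'0.npz',**{k:v for k,v in p.items()})
    for q in ['knob','microtome','jar','pot','cassettes','dish']:
        print(q,[(np.round(r['rect']),round(r['score'],2)) for r in ctrl.find_in(q,p)[:2]])
E
```

```text
pics
{'t': 0.0, 'qpos': array([ 1.00888773e+00,  2.45786767e-01,  1.55903424e+00,  1.10210742e-05,
        1.33870205e+00, -1.74068228e-01]), 'qd': array([ 0.00083001,  0.00018285,  0.00069138, -0.00017202, -0.00102712,
       -0.00047894]), 'joint_efforts': array([ 3.82185928e-03, -4.29501522e+01, -3.26135516e+01, -4.91427306e-05,
        5.13727718e-03, -1.22150797e-05]), 'eef_pos': array([0.24556597, 0.60136684, 0.30278678]), 'tool_rot': array([[ 3.78191440e-01, -1.03759846e-03, -9.25726827e-01],
       [ 9.25725460e-01, -1.62786740e-03,  3.78192707e-01],
       [-1.89937270e-03, -9.99998137e-01,  3.44885796e-04]]), 'contact_force': array([0.08137764, 0.23310801, 1.33975975]), 'torque': array([-0.01681444, -0.02403878,  0.01590143]), 'gripper_width': 0.08544677276306976}
scene ['img', 'depth', 'fx', 'fy', 'cx', 'cy', 'camera_from_world', 'shot'] 466.9594962215504 466.9594962215504 [[ 0.8124082   0.58304115  0.00747841 -0.4869485 ]
 [-0.41322699  0.56664612  0.71285036  0.10156617]
 [ 0.41138348 -0.58221576  0.70127629 -1.39868712]
 [ 0.          0.          0.          1.        ]
[... 493 characters left out ...]
]
 [ 0.98587411 -0.01059397  0.16715266 -0.55555365]
 [-0.16703914  0.01082796  0.98589081 -1.29041374]
 [ 0.          0.          0.          1.        ]]
knob [(array([325., 165., 339., 191.]), 0.69)]
microtome [(array([227., 122., 389., 248.]), 0.96)]
jar [(array([382., 201., 412., 228.]), 0.84), (array([194., 172., 220., 201.]), 0.65)]
pot [(array([319., 251., 334., 267.]), 0.57)]
cassettes [(array([287., 193., 298., 213.]), 0.65), (array([317., 249., 336., 271.]), 0.42)]
dish [(array([232., 213., 287., 258.]), 0.6)]
wrist ['img', 'depth', 'fx', 'fy', 'cx', 'cy', 'tool_from_camera', 'shot'] 312.60712501621026 312.60712501621026 None
knob []
microtome []
jar []
pot []
cassettes []
dish []
```

```bash
python3 - <<'E'
import cv2
a=cv2.imread('pics/top0.png');cv2.imwrite('pics/top0z.png',cv2.resize(a[100:290,170:430],None,fx=3,fy=3,interpolation=cv2.INTER_CUBIC))
a=cv2.imread('pics/scene0.png');cv2.imwrite('pics/scene0z.png',cv2.resize(a[150:350,160:400],None,fx=3,fy=3,interpolation=cv2.INTER_CUBIC))
E
```

```text
(no output)
```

View pics/top0z.png

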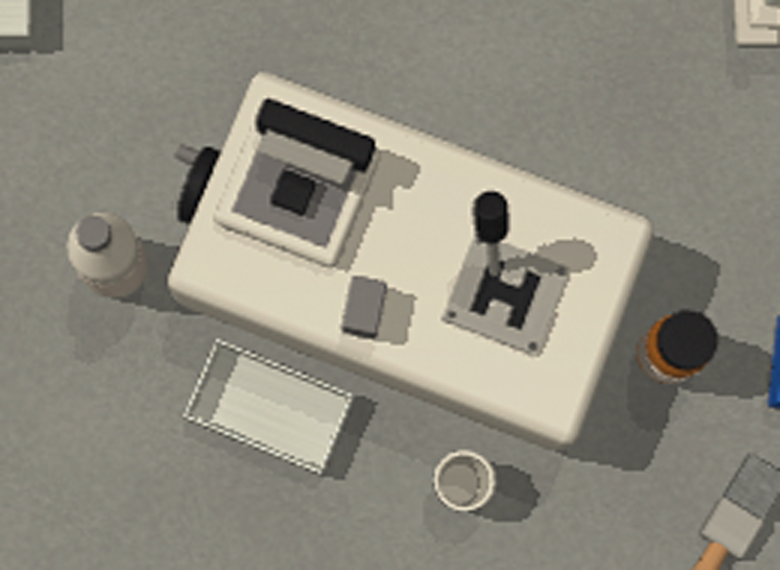

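View pics/scene0z.png

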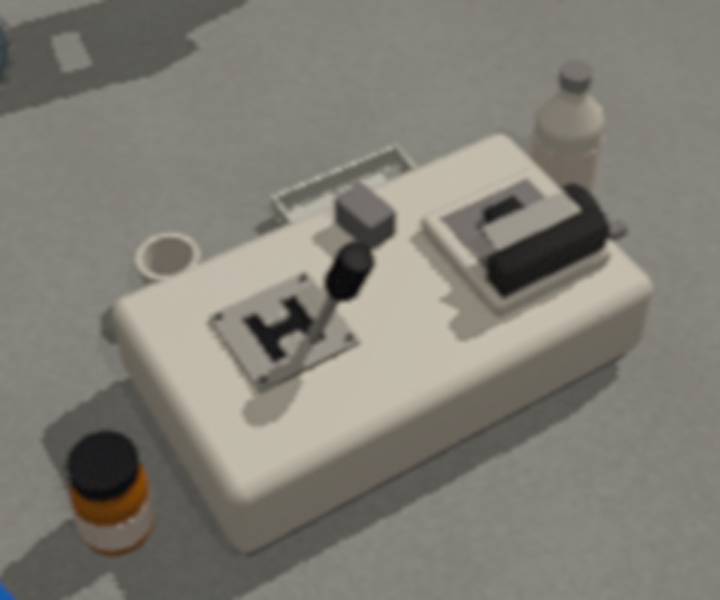

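```bash
python3 - <<'E'
from h import *
out=[]
for n in ['top','scene']:
    p=dict(np.load(f'pics/{n}0.npz'))
    def proj(P):
        c=np.c_[P,np.ones(len(P))]@p['camera_from_world'].T
        return np.c_[p['cx']-p['fx']*c[:,0]/c[:,2], p['cy']+p['fy']*c[:,1]/c[:,2]]
    c0=world(p,[(500 if n=='top' else 280)/3+(170 if n=='top' else 160)],[(300 if n=='top' else 330)/3+(100 if n=='top' else 150)])[0]
    print(n,c0)
    if n=='top': C=c0
    # rectified: 0.3m square, 2px/mm ; up=+x, left=+y
    X0=C[0]+.1;Y0=C[1]+.1
    ii,jj=np.mgrid[0:400,0:400]
    P=np.c_[(X0-ii.ravel()/2000),(Y0-jj.ravel()/2000),np.full(160000,.101)]
    uv=proj(P).astype(np.float32).reshape(400,400,2)
    out.append(cv2.remap(p['img'],uv[...,0],uv[...,1],cv2.INTER_CUBIC)[:,:,::-1])
    # top surface yaw fit
    v,u=np.mgrid[0:420,0:560]; W=world(p,u.ravel(),v.ravel())
    m=(abs(W[:,2]-.096)<.004)&(abs(W[:,:2]-C[:2]).max(1)<.4)
    r=cv2.minAreaRect(W[m][:,:2].astype(np.float32)*1000);print(r, m.sum())
    for q in ['knob']:
        pass
print(X0,Y0)
cv2.imwrite('pics/rect0.png',np.hstack(out))
E
```

```text
top [ 0.56687549 -0.09556611  0.10075207]
((636.3395385742188, -130.06405639648438), (372.46588134765625, 779.2274780273438), 13.964715957641602) 7328
scene [ 0.57298901 -0.09666937  0.0961147 ]
((626.7152709960938, 20.575698852539062), (455.9114685058594, 214.95985412597656), 68.40465545654297) 7719
0.6668754873422936 0.0044338910547289945
```

View pics/rect0.png

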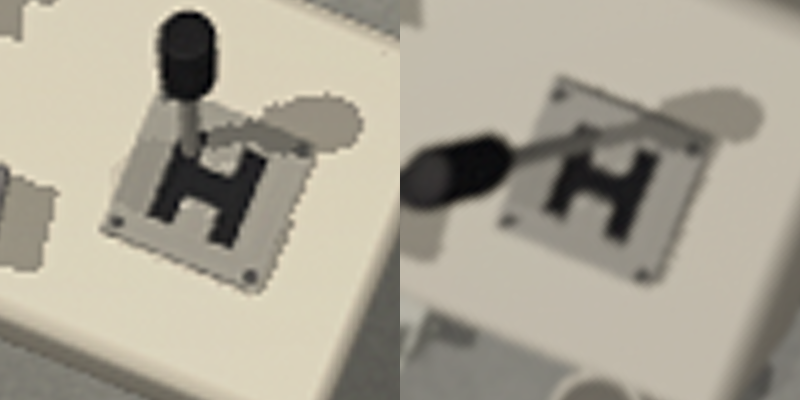

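```bash
cat >> h.py <<'E'
from scipy.optimize import least_squares
G=np.array([.573,-.099]);YAW=-.373
F=np.array([np.cos(YAW),np.sin(YAW)]);L=np.array([-np.sin(YAW),np.cos(YAW)])
def mach(W):
    W=np.asarray(W);d=W[...,:2]-G
    return np.stack([d@F,d@L,W[...,2]],-1)
def axis(a,f):  # a: +right ; f:+forward
    v=np.array([np.tan(f),-np.tan(a),1]);return v/np.linalg.norm(v)
def knobpts(p):
    v,u=np.mgrid[0:420,0:560];W=mach(world(p,u.ravel(),v.ravel()))
    im=p['img'].reshape(-1,3).max(1)
    m=(p['depth'].ravel()>0)&(W[:,2]>.155)&(W[:,2]<.215)&(abs(W[:,0])<.08)&(abs(W[:,1])<.08)&(im<70)
    return W[m]
def fit(P):
    def res(x,o=None):
        ax=axis(x[0],x[1]);d=P-np.array([x[2],x[3],.035]);s=d@ax
        r=np.linalg.norm(d-s[:,None]*ax,axis=1)
        a=r-.014;b=s-.170  # signed dist to capped cylinder
        return np.r_[np.where((a>0)&(b>0),np.hypot(a,b),np.maximum(a,b)),(x[2:]/.003)*.02]
    best=min((least_squares(res,[a0,f0,0,0],loss='soft_l1',f_scale=.002) for a0 in(-.25,0,.25) for f0 in (-.2,0,.2)),key=lambda r:r.cost)
    x=best.x;c=np.array([x[2],x[3],.035])+.15*axis(*x[:2])
    return x,c,np.abs(best.fun[:-2]).mean()
def look(tag):
    s=ctrl.sense();print('tool',np.round(mach(s['eef_pos']),4),'w',s['gripper_width'],'t',s['t'])
    for n in('top','scene'):
        p=ctrl.capture(n);save(p,f'{n}{tag}.png');P=knobpts(p)
        if len(P)>20: x,c,e=fit(P);print(n,len(P),'across,fore',np.round(x,3),'knob',np.round(c,4),'err',round(e,4))
        else:print(n,'few',len(P))
E
python3 - <<'E'
from h import *
look('1')
s=ctrl.sense();print(s['tool_rot'][:2].T@np.c_[F,L])
E
```

```text
tool [-0.5601  0.5333  0.3039] w 0.08550791601098179 t 1.05
top 156 across,fore [-0.244  0.253  0.     0.   ] knob [0.0367 0.0353 0.1762] err 0.0013
scene 200 across,fore [-0.243  0.241  0.002  0.002] knob [0.0369 0.0373 0.1766] err 0.001
[[ 1.48162310e-02  9.99890234e-01]
 [-1.24356351e-06  7.00927358e-06]
 [-9.99890234e-01  1.48162310e-02]]
```

Call:
carry_out(
  targets=[
    [[-48.7,-2,-65.2],[0,0,0],1],
    [[-48.7,-2,-65.2],[0,0,0],1],
    [[-48.7,-2,-65.2],[0,0,0],1],
    [[-48.7,-2,-65.2],[0,0,0],1],
    [[-48.7,-2,-65.2],[0,0,0],1],
    [[-48.7,-2,-65.2],[0,0,0],1],
    [[-48.7,-2,-65.2],[0,0,0],1],
    [[-48.7,-2,-65.2],[0,0,0],1],
    [[-48.7,-2,-65.2],[0,0,0],1],
    [[-48.7,-2,-65.2],[0,0,0],1],
  ],
  squeeze=20,
)

```text
t: 2.4
eef_pos: [0.5686, 0.0644, 0.3196]
tool_rot: [[0.378, 0.001, -0.926], [0.926, 0.0, 0.378], [0.0, -1.0, -0.001]]
contact_force: [-0.2, 0.1, 0.0]
gripper_width: 0.0002
```

```bash
python3 - <<'E'
from h import *
s=ctrl.sense();print(mach(s['eef_pos']),s['tool_rot'][:2].T@np.c_[F,L],s['t'],s['qpos'],s['gripper_width'])
E
```

```text
[-0.06360121  0.1505319   0.31961531] [[ 1.50884229e-02  9.99886084e-01]
 [ 6.78206726e-04  3.87899867e-04]
 [-9.99885933e-01  1.50886883e-02]] 2.4 [-8.54130711e-02  5.06944612e-02  1.74530785e+00  1.84288283e-04
  1.34482997e+00 -1.26816149e+00] 0.00016365097767162678
```

Call:
carry_out(
  targets=[
    [[-5,0,-10],[0,0,0],1],
    [[-7,0,-15],[0,0,0],1],
    [[-11.2,0,-15],[0,0,0],1],
    [[-11.2,0,-15],[0,0,0],1],
    [[-11.2,0,-15],[0,0,0],1],
    [[-11.2,0,-15],[0,0,0],1],
  ],
)

```text
t: 3.15
eef_pos: [0.6641, -0.0926, 0.3193]
tool_rot: [[0.377, -0.0, -0.926], [0.926, 0.0, 0.377], [0.0, -1.0, 0.0]]
contact_force: [-0.2, -0.1, -0.7]
gripper_width: -0.0002
```

```bash
python3 - <<'E'
from h import *
look('2')
E
```

```text
tool [0.0825 0.0392 0.3193] w -0.00024934925262464126 t 3.15
top few 0
scene 197 across,fore [-0.252  0.242  0.002  0.001] knob [0.0368 0.0372 0.1763] err 0.001
```

Call:
carry_out(
  targets=[
    [[-0.2,4,0],[0,0,0],1],
    [[-0.2,7.6,0],[0,0,0],1],
    [[-0.2,7.6,0],[0,0,0],1],
    [[-0.2,7.6,0],[0,0,0],1],
  ],
)

```text
t: 3.75
eef_pos: [0.6643, -0.0955, 0.2451]
tool_rot: [[0.377, 0.002, -0.926], [0.926, -0.001, 0.377], [0.0, -1.0, -0.002]]
contact_force: [-0.3, 0.7, 0.2]
gripper_width: -0.0001
```

```bash
python3 - <<'E'
from h import *
look('3')
a=cv2.imread('pics/scene3.png');cv2.imwrite('pics/scene3z.png',cv2.resize(a[130:330,180:380],None,fx=3,fy=3,interpolation=cv2.INTER_CUBIC))
E
```

```text
tool [0.0837 0.0365 0.2451] w -0.0001382306713034774 t 3.75
top few 0
scene 28 across,fore [-0.26   0.256  0.     0.   ] knob [0.0369 0.0375 0.1755] err 0.0014
```

View pics/scene3z.png

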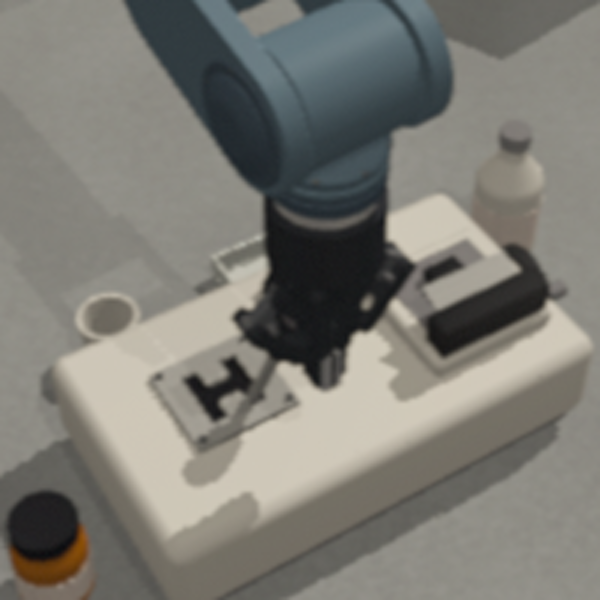

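Call:
carry_out(
  targets=[
    [[0,0,1.2],[0,0,0],1],
    [[0,0,2.2],[0,0,0],1],
    [[0,0,3.2],[0,0,0],1],
    [[0,0,4.2],[0,0,0],1],
    [[0,0,5.0],[0,0,0],1],
    [[0,0,5.5],[0,0,0],1],
    [[0,0,5.5],[0,0,0],1],
  ],
)

```text
t: 4.72
eef_pos: [0.6122, -0.075, 0.2431]
tool_rot: [[0.378, -0.001, -0.926], [0.926, 0.0, 0.378], [-0.0, -1.0, 0.001]]
contact_force: [0.8, -0.9, 1.0]
gripper_width: 0.0
```

```bash
python3 - <<'E'
from h import *
look('4')
a=cv2.imread('pics/scene4.png');cv2.imwrite('pics/scene4z.png',cv2.resize(a[130:330,180:380],None,fx=3,fy=3,interpolation=cv2.INTER_CUBIC))
E
```

```text
tool [0.0278 0.0367 0.2431] w 2.203620216108538e-05 t 4.725
top few 0
scene 104 across,fore [-0.221  0.158  0.002  0.001] knob [0.0246 0.0336 0.1796] err 0.0044
```

View pics/scene4z.png

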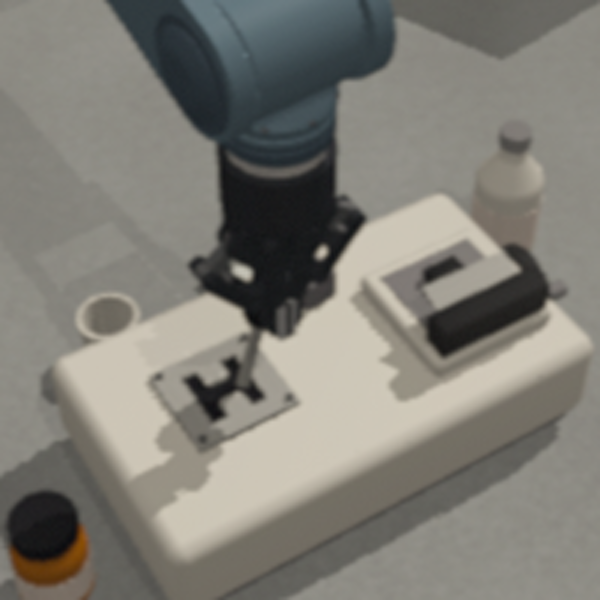

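Call:
carry_out(
  targets=[
    [[0,0,-2.5],[0,0,0],1],
    [[0,-2,-2.5],[0,0,0],1],
    [[0,-6,-2.5],[0,0,0],1],
    [[3,-8,-2.5],[0,0,0],1],
    [[7,-8,-2.5],[0,0,0],1],
    [[12,-8,0],[0,0,0],1],
    [[12,-8,2.8],[0,0,0],1],
    [[12,-8,2.8],[0,0,0],1],
  ],
)

```text
t: 5.82
eef_pos: [0.6308, 0.048, 0.3242]
tool_rot: [[0.376, -0.0, -0.927], [0.927, 0.0, 0.376], [-0.0, -1.0, 0.0]]
contact_force: [0.7, 0.1, -0.4]
gripper_width: -0.0002
```

```bash
python3 - <<'E'
from h import *
look('5')
a=cv2.imread('pics/top5.png');cv2.imwrite('pics/top5z.png',cv2.resize(a[100:290,170:430],None,fx=3,fy=3,interpolation=cv2.INTER_CUBIC))
E
```

```text
tool [2.000e-04 1.579e-01 3.242e-01] w -0.0001807039406050388 t 5.825
top 139 across,fore [-0.248  0.024  0.     0.   ] knob [0.0036 0.037  0.1804] err 0.0014
scene 211 across,fore [-0.249  0.022  0.     0.002] knob [0.0033 0.0385 0.1803] err 0.001
```

View pics/top5z.png

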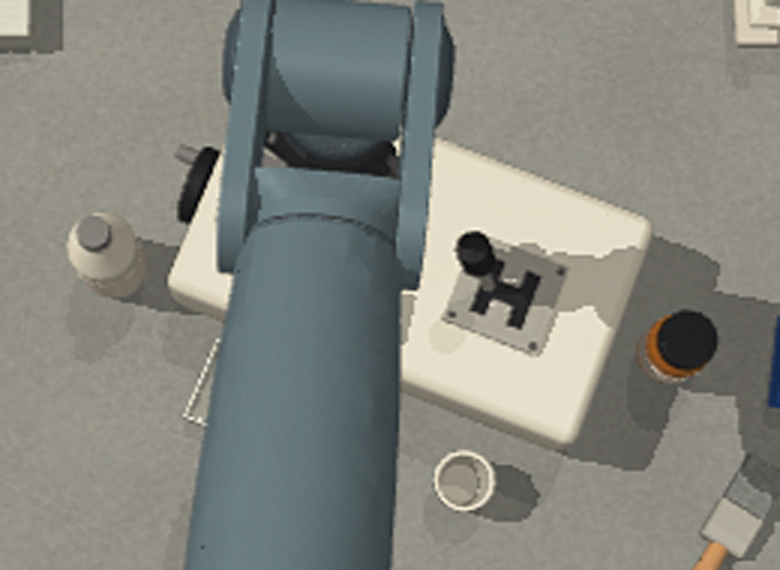

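Call:
carry_out(
  targets=[
    [[-5,4,-0.3],[0,0,0],1],
    [[-5,8.6,-0.3],[0,0,0],1],
    [[-5,8.6,-0.3],[0,0,0],1],
    [[-6.5,8.6,-0.3],[0,0,0],1],
    [[-8,8.6,-0.3],[0,0,0],1],
    [[-9.5,8.6,-0.3],[0,0,0],1],
    [[-11,8.6,-0.3],[0,0,0],1],
    [[-12.5,8.6,-0.3],[0,0,0],1],
    [[-14,8.6,-0.3],[0,0,0],1],
    [[-14,8.6,-0.3],[0,0,0],1],
  ],
)

```text
t: 7.18
eef_pos: [0.582, -0.0857, 0.2383]
tool_rot: [[0.38, 0.002, -0.925], [0.925, -0.001, 0.379], [-0.001, -1.0, -0.002]]
contact_force: [1.3, 0.6, 5.6]
gripper_width: 0.0003
```

```bash
python3 - <<'E'
from h import *
look('6');print(ctrl.sense()['contact_force'])
a=cv2.imread('pics/scene6.png');cv2.imwrite('pics/scene6z.png',cv2.resize(a[130:330,180:380],None,fx=3,fy=3,interpolation=cv2.INTER_CUBIC))
E
```

```text
tool [0.0036 0.0157 0.2383] w 0.0002985194122209394 t 7.175
top few 0
scene 276 across,fore [ 0.047  0.037  0.    -0.   ] knob [ 0.0055 -0.0071  0.1847] err 0.0053
[ 0.78968804 -0.41931609  3.7927306 ]
```

View pics/scene6z.png

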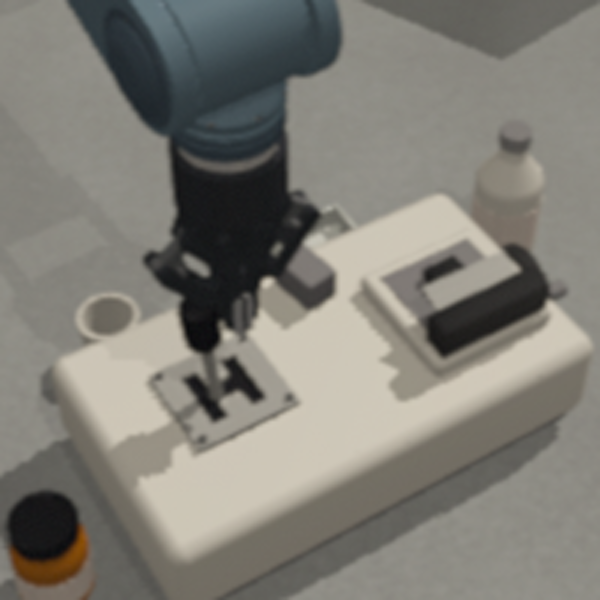

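Call:
carry_out(
  targets=[
    [[0,-0.7,0],[0,0,0],1],
    [[-0.9,-0.7,0],[0,0,0],1],
    [[-1.7,-0.7,0],[0,0,0],1],
    [[-2.3,-0.7,0],[0,0,0],1],
    [[-2.3,-0.7,0],[0,0,0],1],
  ],
)

```text
t: 7.9
eef_pos: [0.5729, -0.106, 0.2439]
tool_rot: [[0.379, -0.001, -0.925], [0.925, 0.0, 0.379], [-0.0, -1.0, 0.001]]
contact_force: [-0.7, 0.5, -0.8]
gripper_width: -0.0001
```

```bash
python3 - <<'E'
from h import *
look('7');print(ctrl.sense()['contact_force'])
E
```

```text
tool [ 0.0024 -0.0066  0.2439] w -7.668612115549788e-05 t 7.9
top few 0
scene 276 across,fore [ 0.19   0.026 -0.    -0.001] knob [ 0.0039 -0.0289  0.1822] err 0.0036
[0.0931333  0.80544955 0.19343981]
```

Call:
carry_out(
  targets=[
    [[-0.5,0,0],[0,0,0],1],
    [[-0.5,0,0],[0,0,0],1],
    [[2.5,0,0],[0,0,0],1],
    [[3,-2,0],[0,0,0],1],
    [[3,-8,0],[0,0,0],1],
    [[3,-8,6],[0,0,0],1],
    [[0,-8,11],[0,0,0],1],
    [[0,-8,11],[0,0,0],1],
  ],
)

```text
t: 9.0
eef_pos: [0.4684, -0.064, 0.3246]
tool_rot: [[0.379, 0.0, -0.925], [0.925, -0.001, 0.379], [-0.001, -1.0, -0.001]]
contact_force: [0.5, -0.3, 0.4]
gripper_width: 0.0001
```

```bash
python3 - <<'E'
from h import *
look('8');print(ctrl.sense()['contact_force'])
a=cv2.imread('pics/scene8.png');cv2.imwrite('pics/scene8z.png',cv2.resize(a[130:330,180:380],None,fx=3,fy=3,interpolation=cv2.INTER_CUBIC))
E
```

```text
tool [-0.1101 -0.0055  0.3246] w 9.502985229920902e-05 t 9.0
top 28 across,fore [ 0.241 -0.003  0.    -0.   ] knob [-0.0004 -0.0359  0.1807] err 0.0013
scene 192 across,fore [ 0.232  0.014 -0.    -0.   ] knob [ 0.0021 -0.0346  0.181 ] err 0.0009
[ 0.44264643 -0.20749083 -0.03543323]
```

View pics/scene8z.png

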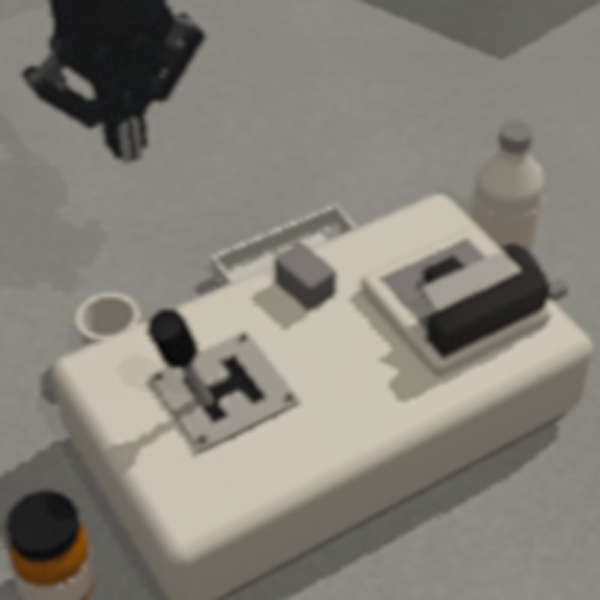

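Call:
carry_out(
  targets=[
    [[-3.0,3,-3],[0,0,0],1],
    [[-3.0,8.1,-5],[0,0,0],1],
    [[-3.0,8.1,-5],[0,0,0],1],
    [[-3.0,8.1,-6.2],[0,0,0],1],
    [[-3.0,8.1,-7.4],[0,0,0],1],
    [[-3.0,8.1,-8.6],[0,0,0],1],
    [[-3.0,8.1,-9.8],[0,0,0],1],
    [[-3.0,8.1,-11],[0,0,0],1],
    [[-3.0,8.1,-12],[0,0,0],1],
    [[-3.0,8.1,-12],[0,0,0],1],
  ],
)

```text
t: 10.35
eef_pos: [0.5717, -0.1373, 0.2429]
tool_rot: [[0.378, 0.0, -0.926], [0.926, -0.0, 0.378], [-0.0, -1.0, -0.0]]
contact_force: [1.0, 0.4, 1.4]
gripper_width: 0.0001
```

```bash
python3 - <<'E'
from h import *
look('9');print(ctrl.sense()['contact_force'])
a=cv2.imread('pics/scene9.png');cv2.imwrite('pics/scene9z.png',cv2.resize(a[130:330,180:380],None,fx=3,fy=3,interpolation=cv2.INTER_CUBIC))
E
```

```text
tool [ 0.0127 -0.0362  0.2429] w 0.00010744531505041414 t 10.35
top few 0
scene 258 across,fore [ 0.24   0.225  0.004 -0.   ] knob [ 0.036  -0.0351  0.1772] err 0.0037
[ 0.4180965  -0.02730072  0.16836455]
```

View pics/scene9z.png

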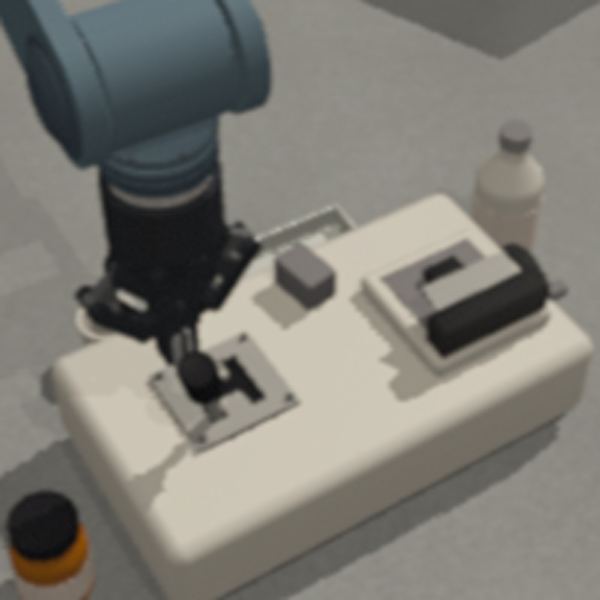

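Near the end; press on in small steps until the stop shows in the force.

Call:
carry_out(
  targets=[
    [[0,0,-0.2],[0,0,0],1],
    [[0,0,-0.4],[0,0,0],1],
    [[0,0,-0.4],[0,0,0],1],
  ],
)

```text
t: 10.82
eef_pos: [0.5747, -0.1385, 0.243]
tool_rot: [[0.378, -0.001, -0.926], [0.926, 0.0, 0.378], [-0.0, -1.0, 0.001]]
contact_force: [-1.2, -0.5, -0.4]
gripper_width: -0.0002
```

Call:
carry_out(
  targets=[
    [[0,0,-0.2],[0,0,0],1],
    [[0,0,-0.2],[0,0,0],1],
  ],
)

```text
t: 11.08
eef_pos: [0.5765, -0.1392, 0.243]
tool_rot: [[0.378, -0.001, -0.926], [0.926, 0.0, 0.378], [-0.0, -1.0, 0.001]]
contact_force: [-2.5, 1.2, -1.2]
gripper_width: 0.0
```

```bash
python3 - <<'E'
from h import *
look('10');print(ctrl.sense()['contact_force'])
E
```

```text
tool [ 0.018  -0.0362  0.243 ] w 4.224595022720217e-05 t 11.075
top few 0
scene 265 across,fore [ 0.241  0.251  0.003 -0.   ] knob [ 0.0396 -0.035   0.1763] err 0.0037
[-2.35359043  1.69567886 -2.00363511]
```

Call:
carry_out(
  targets=[
    [[0,0,-0.2],[0,0,0],1],
    [[0,0,-0.2],[0,0,0],1],
  ],
)

```text
t: 11.42
eef_pos: [0.5782, -0.1399, 0.2427]
tool_rot: [[0.378, -0.002, -0.926], [0.926, 0.001, 0.378], [0.0, -1.0, 0.002]]
contact_force: [-4.7, 1.6, -1.6]
gripper_width: 0.0002
```

Call:
carry_out(
  targets=[
    [[0,0,-0.2],[0,0,0],1],
    [[0,0,-0.2],[0,0,0],1],
  ],
)

```text
t: 11.68
eef_pos: [0.5797, -0.1404, 0.2425]
tool_rot: [[0.378, -0.003, -0.926], [0.926, 0.001, 0.378], [0.0, -1.0, 0.003]]
contact_force: [-6.2, 1.7, -0.9]
gripper_width: -0.0001
```

Call:
carry_out(
  targets=[
    [[0,0,1],[0,0,0],1],
    [[0,0,4],[0,0,0],1],
    [[0,-3,5],[0,0,0],1],
    [[0,-8,8],[0,0,0],1],
    [[6,-8,13],[0,0,0],1],
    [[6,-8,13],[0,0,0],1],
    [[6,-8,13],[0,0,0],1],
  ],
)

```text
t: 12.55
eef_pos: [0.4829, -0.0357, 0.3238]
tool_rot: [[0.377, 0.002, -0.926], [0.926, -0.001, 0.377], [-0.0, -1.0, -0.003]]
contact_force: [-0.8, 0.2, 1.1]
gripper_width: -0.0001
```

```bash
python3 - <<'E'
from h import *
look('11')
a=cv2.imread('pics/scene11.png');cv2.imwrite('pics/scene11z.png',cv2.resize(a[130:350,160:380],None,fx=2.7,fy=2.7,interpolation=cv2.INTER_CUBIC))
E
```

```text
tool [-0.1069  0.0261  0.3238] w -0.00012360750372156104 t 12.55
top 170 across,fore [ 0.251  0.295  0.    -0.   ] knob [ 0.0425 -0.0358  0.1744] err 0.0011
scene 179 across,fore [ 0.237  0.288  0.001 -0.   ] knob [ 0.0421 -0.0341  0.1751] err 0.001
```

View pics/scene11z.png

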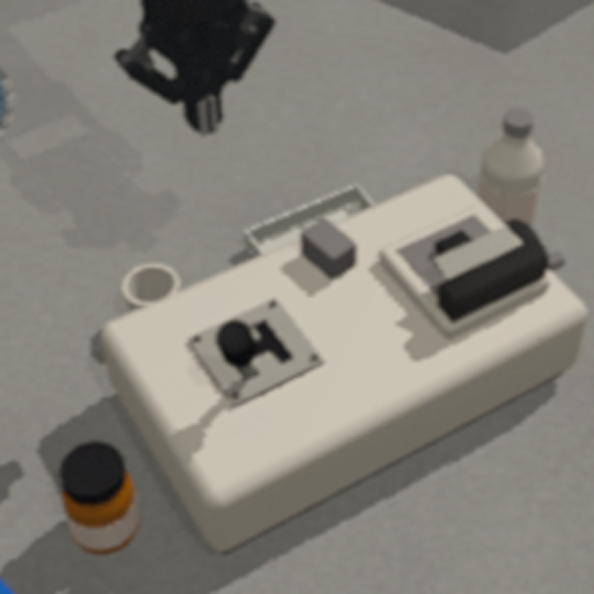

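```bash
python3 - <<'E'
from h import *
print(ctrl.job_done(), ctrl.sense()['t'])
E
```

```text
the job is handed in; nothing more can be done
the job is handed in; nothing more can be done
```

The lever is fully home in the third slot (far right), and I handed the job in after about 13 s of the 61 s allowed. The job-done call gives no verdict, so what follows is from my own checks.

- **Moves:** With the fingers shut, I pushed the lever back along the left column to the cross channel (fore about 0.24 to 0.02). Then I pushed it right (across about 0.235, fore within about 0.015 of 0), and then forward to the end stop. There the resisting force rose to about 6 N, against the 2–3 N that moves it freely.
- **Last check, arm withdrawn:** The two cameras read across 0.25 and 0.24, and fore 0.295 and 0.288. The true limit is 0.28, so these are slightly high, within the camera calibration. The lever was never seen back of the channel on the right side.
- **Bystanders:** The jar, pot, cassettes, dish and bottle look unmoved in the last picture. I judged this by eye and did not measure it. The brush and slide box are outside that view, but the arm's path did not go near them.
- **Disagreements:**
  - The two cameras placed the gate centre about 4 mm apart, so I used a value between them.
  - With the fingers against the knob, the lever fits were poorer (4–5 mm error), so I trusted only the readings taken with the arm clear.
  - Part-way across, the wrist showed a brief upward force of about 5 N. I raised the tool 7 mm and it went away.

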